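# Take a cassette off the peristaltic pump

## Robot

A 7-joint arm with a two-finger parallel gripper is mounted at the origin on a cart in front of the work surface, level with it; the furniture and walls round the work are solid. World frame = base frame: x ahead of the robot, y to its left, z up, the work surface at z = 0. Lengths are in m, angles in rad, forces in N, time in s.
With the tool pointing down it reaches from about 0.425 to 0.825 m from the base axis. Payload 3.6 kg.
Tool frame: the origin (TCP) lies midway between the tips of the shut fingers; the grasp point (between the pads) lies 19 mm behind it; z points along the fingers, y is the direction in which the jaws open and shut (so a half turn about z gives the same grasp; the last joint's range is limited). The gripper opens to 93 mm and grips with 3 to 60 N. Pads are 15 mm wide; open, the fingers measure 128 mm over their backs; the gripper's body (75 mm by 188 mm) begins 65 mm behind the grasp point.
Start: joints at [1.248, 0.615, -0.013, 1.423, 0.008, 1.103, -0.04], TCP at [0.19, -0.622, 0.219] pointing down, gripper open.
Joint ranges: [-3.12, 3.12], [-0.3, 2.06], [-1.34, 1.32], [0.26, 2.42], [-1.36, 4.5], [0.01, 1.98], [-2.84, 2.84]. Speed limits (rad/s): [2.79, 2.79, 3.14, 3.14, 3.14, 3.14, 3.14].

## Interface

Orientations are given as a rotation vector (axis times angle).
In Python, from plant import robot gives the robot as it stands. Calls block until the motion is done:
- robot.move_to(position, orientation): joint-space move of the TCP to a pose.
- robot.line_to(position, velocity=0.15, rot=None): straight line of the TCP; rot=None keeps the orientation; velocity is the mean speed in m/s.
- robot.set_joints(angles): joint-space move.
- robot.set_gripper(opening, force=None): finger opening in m; force is the grip in N (None keeps the last); returns when the fingers have stopped.
- robot.wait(seconds).
- robot.solve_ik(position, orientation): joint angles nearest the present ones, or None.
- robot.grab_frame(name): name is "scene" or "top" or "wrist"; returns a dict with "frame" (420x560x3 uint8, blue, green, red), "intrinsics" (3x3 intrinsics, pixels), "xyz" and "rotation" of the camera in the world. Camera axes: x right, y down, z forward; pixel columns grow to the right and rows downward; lengths in m; the calibration is good to about 2 mm. A picture is of the moment at which its call begins. There is no depth.
A pose or a line that the arm cannot do raises robot.MotionError and nothing moves.
- robot.close_job(): hands the job in, once; it reports no verdict.
Readings, each from a call of its own:
- robot.read_time(): time.
- robot.read_joint_pos(): joint angles.
- robot.read_joint_vel(): joint speeds.
- robot.read_tau(): joint torques, N m.
- robot.read_eef_pos(): TCP position.
- robot.read_tcp_rot(): TCP orientation.
- robot.read_contact_force(): force on the tool from outside, world axes, zero at the start.
- robot.read_moment(): the same for the moment, N m.
- robot.read_width(): finger opening in m.
Only numpy, scipy, OpenCV 4.12 (cv2) and the standard library are available. Lean on these libraries where they do the work, as an engineer would, in place of code of your own. Each camera call takes 0.05 s, during which the arm holds its last target. There are 200 camera calls.

## Task

Take the blue-tabbed cassette off the pump for cleaning. First press the pump's red stop key and then its yellow release key, fully and one at a time, leaving the green start key alone. Then lift the cassette's tab end and tilt it back until the hook at its far end comes free of the rod, draw it out without forcing the hook or shifting the grey cassette, and stand it gently on its feet inside the white tray, without disturbing the glassware and bottle nearby.

Things in the scene. Friction and masses are not known exactly. Their poses are not given: they have to be found in the camera images.
- pump: Fixed pump, pale grey, 214 x 192 x 78 mm; origin under its centre, x to its back (away from the operator), y left, z up. The front is a key panel sloping 34 deg. On the deck is the roller head, between end cheeks (y +-80 to +-89 mm, 112 high), with two cassette stations at y +36 and -36. Seated, a cassette's origin is at x 12, z 86 mm, its axes along the pump's; 2 mm side play between 10 mm guides.
- pump_rod (a point): Middle of the steel hook rod: along the pump's y, 6 mm diameter, at x 71, z 104.5 mm. A seated cassette's hook passes under it and up behind it, so it can't be lifted straight or pulled forward. Swing the tab end up about the far foot by at least 22 deg (32 to 35 is roomy), then draw it some 20 mm towards the operator, hook tip under the rod and over the far seat bar, before it rises.
- pump_lip (a point): Middle of the top edge of the retaining lip in front of the cassettes' near legs: it runs along y, x -52 to -48, up to z 100 mm. The feet stand at z 86 on two cross bars, x -48 to -29 (near) and x 42 to 54 (far); behind the far bar the deck is at z 78.
- pump_drum (a point): Middle of the roller drum between a cassette's legs: axis along the pump's y at x 2, z 86 mm, radius 22.
- pump_hood_edge (a point): Middle of the free edge of the smoked splash hood, propped open over the back of the head: it leans forward from x 94, z 132 up to this edge at x 46, z 215 mm, 160 wide. A hand that leans away from the operator hits it as the cassette swings up, so lean the hand towards the operator (fingers pointing down and away, 40 to 45 deg from vertical at the grasp).
- blue_cassette: The one to take out: off-white bridge, 128 x 20 x 68 mm, blue ribbed tab and band, 0.06 to 0.13 kg, in either station. Origin on the plane of its feet, mid-width; x to its hook end, z up. Near leg x -58 to -46, z 0 to 30; beam x -58 to 44, z 28 to 42; far leg x 36 to 44; far foot x 36 to 50, z 0 to 13; dark set screw at x 8 up to z 53 mm.
- blue_cassette_hook (a point): Middle of the root of the hook's upturned tip (cassette x 68, z 10 mm). Hook: tongue x 50 to 70, z 8 to 13, with a tip x 66 to 70 that turns up to z 24, 20 mm wide. Play to the rod when seated: 1.5 mm below it, 4 mm behind it.
- blue_cassette_tab (a point): Middle of the blue pull tab (tab: cassette x -58 to -30, z 42 to 68 mm; this point x -44, z 55). Pinch the tab here across its 20 mm width (y); it can be pinched at any lean about y.
- grey_cassette: The other cassette, same shape and frame, with a grey tab and band, in the other station (72 mm away); it stays seated.
- stop_key_top (a point): Middle of the top of the red key (round, 18 mm), the middle one of three on the sloping panel. z points out of the panel (34 deg from vertical, towards the operator); it is pressed along -z. Key tops stand 10 mm off the panel and 7 mm off their rings; neighbours are 38 mm apart along the pump's y.
- release_key_top (a point): The same point of the yellow key, the right-hand one seen by the operator.
- start_key_top (a point): The same point of the green key, the left-hand one; not to be pressed.
- stop_key (a joint): Travel of the red key in m: 0 up, 0.0045 fully down; a spring of 1.6 N at first and 4 N at the bottom brings it back up. It counts as pressed from 0.003.
- release_key (a joint): The same for the yellow key.
- start_key (a joint): The same for the green key.
- tray: Low open white tray standing fixed on the bench right of the pump, 165 (x) x 100 (y) x 20 mm outside, walls 4 mm, floor 4 mm thick; origin under its centre, x along its length.
- beaker_50: Small glass beaker, 46 mm wide, 56 mm high, loose behind the tray; origin at its underside. Leave it.
- carrier_sol: White reagent bottle with a blue cap, 62 mm wide, 123 mm high, loose behind the tray; origin at its underside. Leave it.
- vial_1: Glass vial with a blue cap, 23 mm wide, 52 mm high, loose behind the tray; origin at its underside. Leave it.

How it is judged:
On the way, in this order (a step that is already met when the one before it is completed fails the run):
1. the red stop key is pressed down (at least 3 mm) (value of joint stop_key above 0.003 m), for 0.05 s.
2. then, the red key up again, the yellow release key is pressed down (at least 3 mm) (value of joint release_key above 0.003 m and value of joint stop_key below 0.0015 m), for 0.05 s.
3. then the blue cassette is off the pump: more than 8 cm from where it was seated and not touching the pump (distance of blue_cassette from where it was at the start of the episode above 0.08 m and contact force between blue_cassette and pump below 0.05 N), for 0.1 s.
At the end, for the whole second after the job is handed in: The blue cassette stands at rest and released on both feet on the tray's floor (origin within 6 cm of the tray's centre, 1 to 8 mm above the bench, upright within 0.1 rad), the grey cassette is still seated (within 6 mm and 0.06 rad of its start) and the red and yellow keys are up (horizontal distance between blue_cassette and tray below 0.06 m and z of blue_cassette in the frame of tray between 0.001 and 0.008 m and angle between blue_cassette's own z axis and vertical below 0.1 rad and linear speed of blue_cassette below 0.02 m/s and contact force between the fingers and blue_cassette below 0.1 N and distance of grey_cassette from where it was at the start of the episode below 0.006 m and angle between grey_cassette's own z axis and vertical below 0.06 rad and value of joint each of stop_key, release_key below 0.0015 m); the robot touches nothing.
It fails at once if the red and yellow keys are down at once, or the green start key is pressed (more than 2 mm) (value of joint each of stop_key, release_key above 0.002 m or value of joint start_key above 0.002 m).
It fails at once if the grey cassette is shifted more than 6 mm or tilted more than 0.06 rad (distance of grey_cassette from where it was at the start of the episode above 0.006 m or angle between grey_cassette's own z axis and vertical above 0.06 rad).
It fails at once if the blue cassette is forced against the pump with more than 40 N (contact force between blue_cassette and pump above 40 N).
It fails at once if the blue cassette is dropped: it moves faster than 0.7 m/s with no finger on it (a fall of about 2.5 cm) (linear speed of blue_cassette above 0.7 m/s and contact force between the fingers and blue_cassette below 0.05 N).
It fails at once if the beaker, the reagent bottle or the vial is moved more than 3 cm or tipped (distance of any of beaker_50, carrier_sol, vial_1 from where it was at the start of the episode above 0.03 m or angle between any of beaker_50, carrier_sol, vial_1's own z axis and vertical above 0.3 rad).
It also fails if it takes over 58 s, if anything falls off the work surface, if the arm or the gripper's body presses on something with over 40 N, if the wrist force passes 120 N, or if a joint passes its speed limit or range.

## Working session

There is one attempt and no reset: what is moved stays moved. The work goes in short steps, each a Python script; the robot and the scene stay as the last script left them, time stands still between calls to the robot, and variables do not carry over. Pictures are saved under pics/ and viewed, about 8 in all and at most 12, crops included, and the job is handed in when it is done.

```bash
ls; mkdir -p pics
python3 - <<'E'
from plant import robot
import cv2,numpy as np
np.set_printoptions(precision=4,suppress=True)
for n in ["scene","top"]:
    d=robot.grab_frame(n); cv2.imwrite(f"pics/{n}0.png",d["frame"]); np.savez(f"{n}0.npz",**d)
    print(n,d["intrinsics"],d["xyz"],d["rotation"])
print(robot.read_time(),robot.read_tcp_rot())
E
```

```text
pics
scene [[491.9536   0.     272.9336]
 [  0.     491.9536 198.9666]
 [  0.       0.       1.    ]] [-0.1277  0.2926  0.5503] [-1.2244  1.9361 -1.2107]
top [[448.5881   0.     279.2759]
 [  0.     448.5881 210.612 ]
 [  0.       0.       1.    ]] [ 0.5002 -0.0593  1.0558] [-2.1556  2.1979 -0.1378]
0.1 [-3.1049 -0.4643  0.0007]
```

View pics/scene0.png

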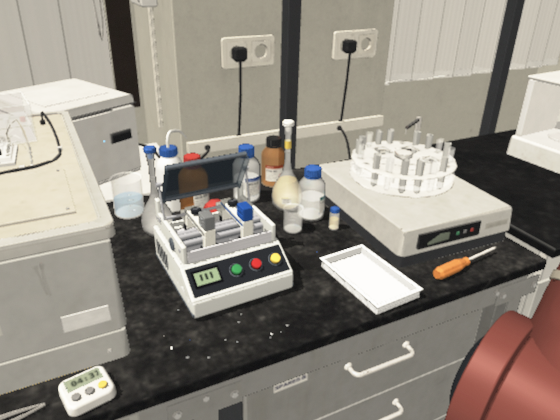

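View pics/top0.png

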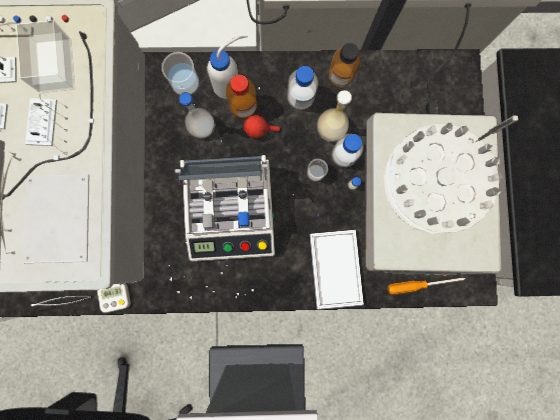

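Scene: the blue tab is at (245,212) and the keys at green (236,269), red (257,263), yellow (275,258). In the top view the blue tab is at (243,218), the keys at (228/245/262,246), and the tray at about (336,269). The blue cassette is in the right-hand station.

```bash
cat > h.py <<'E'
import numpy as np,cv2
from scipy.spatial.transform import Rotation as R
from scipy.optimize import least_squares
np.set_printoptions(precision=4,suppress=True)
def cam(d):
    r=np.array(d["rotation"]); return (R.from_rotvec(r).as_matrix() if r.ndim==1 else r),np.array(d["xyz"]),np.array(d["intrinsics"])
def proj(d,P):
    M,c,K=cam(d); p=(np.atleast_2d(P)-c)@M@K.T; return p[:,:2]/p[:,2:]
def ray(d,uv):
    M,c,K=cam(d); v=M@np.linalg.inv(K)@[uv[0],uv[1],1]; return c,v/np.linalg.norm(v)
def onz(d,uv,z):
    c,v=ray(d,uv); return c+v*(z-c[2])/v[2]
def tri(ds,uvs):
    A=np.zeros((3,3));b=np.zeros(3);rs=[ray(d,u) for d,u in zip(ds,uvs)]
    for c,v in rs: P=np.eye(3)-np.outer(v,v);A+=P;b+=P@c
    X=np.linalg.solve(A,b); return X,[np.linalg.norm(np.cross(X-c,v)) for c,v in rs]
HUE={'red':(0,8),'green':(60,85),'yellow':(22,32),'blue':(105,125)}
def blob(d,col,win,smin=120,vmin=80):
    u0,v0,u1,v1=win; hsv=cv2.cvtColor(d["frame"][v0:v1,u0:u1],cv2.COLOR_BGR2HSV).astype(int)
    h,s,v=hsv[...,0],hsv[...,1],hsv[...,2]; a,b=HUE[col]
    m=((h>=a)&(h<=b)|((col=='red')&(h>172)))&(s>smin)&(v>vmin)
    n,l,st,ce=cv2.connectedComponentsWithStats(m.astype(np.uint8)); i=1+np.argmax(st[1:,4])
    return ce[i]+[u0,v0],st[i]+[u0,v0,0,0,0]
E
python3 - <<'E'
from h import *
from plant import robot
s=dict(np.load("scene0.npz"));t=dict(np.load("top0.npz"))
W={'green':((228,260,245,278),(220,238,236,256)),'red':((248,254,266,273),(237,238,253,254)),'yellow':((267,250,284,267),(255,237,270,253)),'blue':((232,196,260,226),(234,205,252,228))}
P={}
for c,(a,b) in W.items():
    ua,sa=blob(s,c,a);ub,sb=blob(t,c,b);P[c],e=tri([s,t],[ua,ub]);print(c,ua,sa,ub,sb,P[c],e)
d=P['green']-P['yellow'];print('yaw',np.arctan2(-d[0],d[1]),np.linalg.norm(d))
# tray outline in top, and pump
g=cv2.cvtColor(t["frame"],cv2.COLOR_BGR2HSV); m=((g[...,2]>130)&(g[...,1]<60)).astype(np.uint8)
sub=np.zeros_like(m); sub[222:315,303:366]=m[222:315,303:366]
cs=cv2.findContours(sub,cv2.RETR_EXTERNAL,cv2.CHAIN_APPROX_NONE)[0]; c=max(cs,key=cv2.contourArea)
bx=cv2.boxPoints(cv2.minAreaRect(c)); Q=np.array([onz(t,p,.02) for p in bx]); print(bx,Q,Q.mean(0),np.linalg.norm(np.diff(Q,axis=0),axis=1))
for n,dd,b in(("scene",s,(130,130,360,330)),("top",t,(160,140,380,320))):
    u0,v0,u1,v1=b; cv2.imwrite(f"pics/{n}0z.png",cv2.resize(dd["frame"][v0:v1,u0:u1],None,fx=3.3,fy=3,interpolation=cv2.INTER_CUBIC)[:600,:800])
E
```

```text
green [235.9759 268.9277] [231 264  11  10  83] [227.4151 247.3208] [224 244   8   8  53] [0.526  0.0345 0.064 ] [np.float64(0.00014013465926826906), np.float64(0.0001401346592683919)]
red [255.8316 262.9895] [251 258  11  11  95] [244.6102 246.0508] [241 242   8   9  59] [ 0.5279 -0.0035  0.0644] [np.float64(0.00033100699041863356), np.float64(0.00033100699041865617)]
yellow [274.9894 257.766 ] [270 253  11  11  94] [261.9683 245.0317] [258 241   9   9  63] [ 0.5294 -0.0417  0.0639] [np.float64(0.0002865563432381172), np.float64(0.00028655634323805645)]
blue [244.2987 210.7965] [237 202  15  19 231] [243.1408 218.507 ] [238 212  11  14 142] [ 0.582  -0.0054  0.1411] [np.float64(0.00020841900146225913), np.float64(0.0002084190014623746)]
yaw 0.04514145114885678 0.07622657997142339
[[309.1304 233.3686]
 [355.9439 228.9101]
 [363.1259 304.3214]
 [316.3124 308.7798]] [[ 0.5556 -0.1501  0.02  ]
 [ 0.5638 -0.2591  0.02  ]
 [ 0.3914 -0.2689  0.02  ]
 [ 0.3839 -0.1617  0.02  ]] [ 0.4737 -0.2099  0.02  ] [0.1094 0.1727 0.1075]
```

View pics/top0z.png

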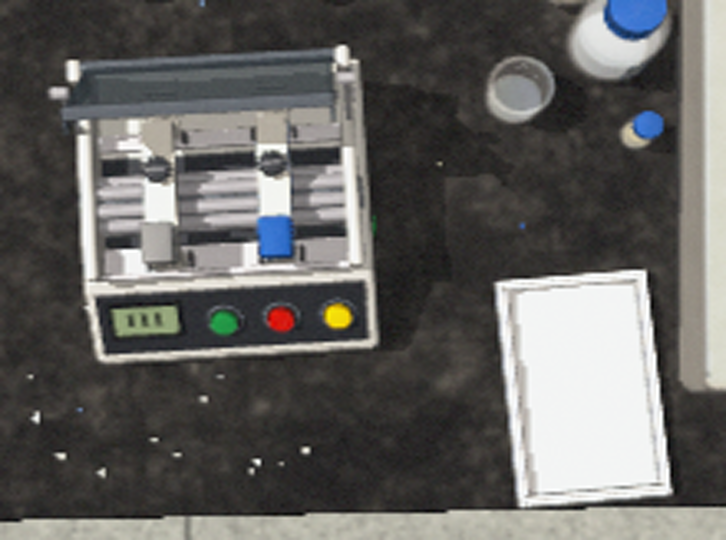

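```bash
cat >> h.py <<'E'
YAW=0.045
def rot(lean,yaw=YAW):  # lean rad: fingers down and away from operator
    s,c=np.sin(lean),np.cos(lean)
    return R.from_euler('z',yaw)*R.from_matrix(np.array([[c,0,s],[0,-1,0],[s,0,-c]]))
def box(x0,x1,z0,z1,st=1.0):
    xs=np.linspace(x0,x1,int((x1-x0)/st)+1);zs=np.linspace(z0,z1,int((z1-z0)/st)+1)
    return np.array([(x,z) for x in xs for z in zs if x in(x0,x1) or z in(z0,z1)])
CAS=np.vstack([box(-58,-46,0,30),box(-58,44,28,42),box(36,44,0,42),box(36,50,0,13),box(50,70,8,13),box(66,70,8,24),box(-58,-30,42,68),box(5,11,42,53)])
def sdbox(p,x0,x1,z0,z1):
    q=np.abs(p-[(x0+x1)/2,(z0+z1)/2])-[(x1-x0)/2,(z1-z0)/2]
    return np.linalg.norm(np.maximum(q,0),axis=1)+np.minimum(q.max(1),0)
def clear(th,x,z): # cassette origin at pump (x,z) mm, tilt th
    c,s=np.cos(th),np.sin(th); p=np.stack([x+c*CAS[:,0]+s*CAS[:,1],z-s*CAS[:,0]+c*CAS[:,1]],1)
    d=[np.hypot(*(p-[71,104.5]).T)-3,np.hypot(*(p-[2,86]).T)-22,sdbox(p,-48,-29,0,86),sdbox(p,42,54,0,86),sdbox(p,-52,-48,0,100),sdbox(p,-107,107,0,78)]
    return min(a.min() for a in d)
E
python3 - <<'E'
from h import *
from plant import robot
import heapq
# best clearance per (theta) with rotation stage then draw stage
def best(th,c0,r=3):
    g=[(clear(th,c0[0]+a,c0[1]+b),c0[0]+a,c0[1]+b) for a in np.arange(-r,r+.1,.5) for b in np.arange(-r,r+.1,.5)]
    return max(g)
o=(12,86);path=[]
for deg in range(0,37,3):
    b=best(np.radians(deg),o,4);o=b[1:];path.append((deg,)+b[1:]+(b[0],))
for p in path:print(p)
print('draw')
for deg in(30,32,34,36):
    i=[p for p in path if abs(p[0]-deg)<=2][-1];x0,z=i[1],i[2];L=[]
    for k in range(0,34,3):
        b=max((clear(np.radians(deg),x0-k,z+dz),dz) for dz in np.arange(-4,4.1,.5)); z+=b[1];L.append((k,round(z,1),round(b[0],1)))
    print(deg,x0,L)
def chk(n,p,r):
    q=robot.solve_ik(list(p),list(r.as_rotvec()));print(n,None if q is None else np.array(q))
chk('press',[.5279,-.0035,.064],rot(np.radians(34)))
for L in(42,45):
  for n,tab,a in(('grasp',[.584,-.0054,.141],0),('up',[.63,-.005,.19],32),('tray',[.42,-.213,.06],0),('tray+',[.42,-.213,.16],0)):
    r=rot(np.radians(L-a)); chk(n+str(L),np.array(tab)+.019*r.as_matrix()[:,2],r)
E
```

```text
(0, np.float64(15.5), np.float64(87.5), np.float64(1.0311288741492746))
(3, np.float64(19.5), np.float64(89.0), np.float64(1.8302101303300151))
(6, np.float64(20.0), np.float64(91.5), np.float64(2.2721614376814685))
(9, np.float64(16.0), np.float64(94.5), np.float64(2.454731788676462))
(12, np.float64(18.0), np.float64(96.5), np.float64(2.813788883292909))
(15, np.float64(17.5), np.float64(99.0), np.float64(3.1331550904905012))
(18, np.float64(16.0), np.float64(102.0), np.float64(3.390474928661253))
(21, np.float64(13.5), np.float64(105.5), np.float64(3.6726920669388026))
(24, np.float64(13.0), np.float64(108.5), np.float64(3.8984363711748236))
(27, np.float64(11.0), np.float64(112.5), np.float64(4.104524537655879))
(30, np.float64(10.5), np.float64(115.5), np.float64(4.5))
(33, np.float64(11.0), np.float64(118.5), np.float64(4.937143462489321))
(36, np.float64(12.0), np.float64(121.0), np.float64(5.341663493701976))
draw
30 10.5 [(0, np.float64(115.5), np.float64(4.5)), (3, np.float64(114.5), np.float64(3.0)), (6, np.float64(113.0), np.float64(1.6)), (9, np.float64(112.5), np.float6
[... 1493 characters left out ...]
)), (9, np.float64(118.0), np.float64(2.6)), (12, np.float64(119.0), np.float64(3.0)), (15, np.float64(121.0), np.float64(2.8)), (18, np.float64(124.0), np.float64(3.6)), (21, np.float64(128.0), np.float64(5.6)), (24, np.float64(132.0), np.float64(7.0)), (27, np.float64(136.0), np.float64(8.5)), (30, np.float64(140.0), np.float64(9.9)), (33, np.float64(144.0), np.float64(11.5))]
press None
grasp42 [ 0.4996  0.6676 -0.7675  2.317   2.4259  0.6215  2.4244]
up42 [ 0.0341  0.5591 -0.0928  1.7033  0.0744  0.7078 -1.6185]
tray42 None
tray+42 None
grasp45 [ 0.4982  0.6897 -0.7688  2.3539  2.5266  0.7071  2.3376]
up45 [ 0.0328  0.5411 -0.0882  1.7502  0.0746  0.6262 -1.619 ]
tray45 None
tray+45 None
```

Run:
```python
from h import *
from plant import robot
W=[(0,12,86),(4,14,89),(10,16,94.5),(18,15.5,102),(26,12.5,111),(34,12,119),(35,9,118),(36,5.5,118),(36,2.5,118),(36,0,119),(36,-3,121),(36,-9,129),(36,-15,137)]
def cl(w): return clear(np.radians(w[0]),w[1],w[2])
for a,b in zip(W,W[1:]): print(a,b,round(min(cl(np.array(a)*(1-t)+np.array(b)*t) for t in np.linspace(0,1,9)[1:]),2))
def chk(n,p,r):
    q=robot.solve_ik(list(p),list(r.as_rotvec()));print(n,None if q is None else np.array(q))
for L in(0,10,20,30): chk('press%d'%L,[.5279,-.0035,.064],rot(np.radians(L)))
for L in(15,20,25,30,35):
    for n,tab,a in(('grasp',[.584,-.0054,.141],0),('up',[.62,-.005,.19],36)):
        r=rot(np.radians(L-a)); chk(n+str(L),np.array(tab)+.019*r.as_matrix()[:,2],r)
    for y in(.06,.06+np.pi):
        r=rot(np.radians(L),y); o=np.array([.474,-.21,.004])+R.from_euler('z',y).apply([-.050,0,.055]); chk('tray%d %.2f'%(L,y),o+.019*r.as_matrix()[:,2],r)
```

```text
(0, 12, 86) (4, 14, 89) 0.02
(4, 14, 89) (10, 16, 94.5) 0.39
(10, 16, 94.5) (18, 15.5, 102) 2.01
(18, 15.5, 102) (26, 12.5, 111) 3.48
(26, 12.5, 111) (34, 12, 119) 3.92
(34, 12, 119) (35, 9, 118) 3.32
(35, 9, 118) (36, 5.5, 118) 2.61
(36, 5.5, 118) (36, 2.5, 118) 2.61
(36, 2.5, 118) (36, 0, 119) 2.74
(36, 0, 119) (36, -3, 121) 2.83
(36, -3, 121) (36, -9, 129) 2.75
(36, -9, 129) (36, -15, 137) 6.7
press0 [-0.0379  0.6395  0.0047  1.9378 -0.0052  0.5643 -1.5555]
press10 [-0.0665  0.5942  0.0482  2.0914 -0.1066  0.2835 -1.455 ]
press20 [-0.0209  0.578  -0.0137  2.2408  3.0388  0.0263  1.6879]
press30 [ 0.3635  0.6682 -0.5773  2.3756  2.3899  0.4926  2.3836]
grasp15 [-0.023   0.5389 -0.0039  1.9575 -0.0078  0.3834 -1.545 ]
up15 [-0.0189  0.8013 -0.0226  1.2397  0.019   1.4673 -1.5688]
tray15 0.06 [ 0.6542  0.6124 -0.2121  2.2712 -0.3272  0.0472 -0.6921]
tray15 3.20 [ 0.6638  0.904  -0.6702  1.6323  0.633   1.1155  1.3734]
grasp20 [-0.0502  0.5233  0.037   2.0314 -0.1121  0.2396 -1.4429]
up20 [-0.007   0.7527 -0.0433  1.3202  0.031   1.3486 -1.5797]
tray20 0.06 [ 1.2435  0.9192 -1.1479  2.3134  1.6694  0.642  -2.6197]
tray20 3.20 [ 0.6416  0.9442 -0.6782  1.5624  0.626   1.236   1.379 ]
grasp25 [-0.0634  0.5149  0.057   2.1034 -0.4159  0.0957 -1.1402]
up25 [ 0.0049  0.7065 -0.062   1.4004  0.0425  1.2281 -1.5901]
tray25 0.06 [ 0.9705  0.695  -0.5773  2.3765  2.6783  0.2354  2.675 ]
tray25 3.20 [ 0.6193  0.9865 -0.6847  1.4925  0.6221  1.3534  1.3834]
grasp30 [ 0.1206  0.5204 -0.2005  2.169   2.1927  0.1113  2.5587]
up30 [ 0.0162  0.6629 -0.0777  1.4801  0.0532  1.1054 -1.5998]
tray30 0.06 None
tray30 3.20 [ 0.5971  1.0304 -0.6903  1.4226  0.6209  1.4679  1.3871]
grasp35 [ 0.2537  0.5486 -0.3888  2.233   2.4537  0.2925  2.3222]
up35 [ 0.0261  0.6223 -0.0897  1.5593  0.0629  0.9802 -1.6086]
tray35 0.06 None
tray35 3.20 [ 0.5752  1.0757 -0.6954  1.3531  0.6219  1.5796  1.3904]
```

```bash
cat > press.py <<'E'
from h import *
from plant import robot
L=np.radians(10); r=rot(L); rv=list(r.as_rotvec()); Y=R.from_euler('z',YAW)
n=Y.apply([-np.sin(np.radians(34)),0,np.cos(np.radians(34))]); up=Y.apply([np.cos(np.radians(34)),0,np.sin(np.radians(34))])
def tcp(key,off): return np.array(key)+.002*up+off*n-.0075*r.as_matrix()[:,0]
def press(name,key):
    robot.line_to(list(tcp(key,.015)),.15); f0=np.array(robot.read_contact_force())
    robot.line_to(list(tcp(key,.003)),.1)
    for off in np.arange(.0015,-.0091,-.0015):
        robot.line_to(list(tcp(key,off)),.03); f=(np.array(robot.read_contact_force())-f0)@n
        print(name,round(off*1e3,1),round(f,2))
        if f>6.5: break
    robot.wait(.15); robot.line_to(list(tcp(key,.02)),.1)
    print('after',(np.array(robot.read_contact_force())-f0)@n,robot.read_time()); return f
K={'red':[.5279,-.0035,.0642],'yellow':[.5294,-.0417,.0640]}
E
python3 - <<'E'
from press import *
robot.set_gripper(0.0,20)
robot.move_to([.48,0.,.26],list(rot(0).as_rotvec()))
robot.move_to(list(tcp(K['red'],.04)),rv)
print(robot.read_time(),robot.read_width(),robot.read_eef_pos(),robot.read_joint_pos())
f=press('red',K['red'])
d=robot.grab_frame("scene");cv2.imwrite("pics/p1.png",cv2.resize(d["frame"][130:330,130:360],None,fx=3,fy=3))
E
```

```text
4.6917 0.0003099891357721292 [ 0.5011 -0.005   0.0977] [ 0.0939  0.5086 -0.1786  2.1315  0.2662  0.3428 -1.8248]
red 1.5 0.76
red 0.0 1.65
red -1.5 7.9
after -1.831965284255533 6.5417
```

```bash
cat >> press.py <<'E'
def press2(name,key):
    robot.line_to(list(tcp(key,.012)),.15); robot.wait(.2); fz=lambda:np.mean([np.array(robot.read_contact_force())@n for _ in range(5) if robot.wait(.02) is None]); f0=fz(); L=[]
    for off in np.arange(.005,-.0091,-.001):
        robot.line_to(list(tcp(key,off)),.04); f=fz()-f0; L.append((round(off*1e3,1),round(f,2),round((np.array(robot.read_eef_pos())-tcp(key,0))@n*1e3,1)))
        if f>14: break
    print(name,L); robot.line_to(list(tcp(key,.02)),.1); robot.wait(.1); print('after',fz()-f0,robot.read_time())
E
python3 - <<'E'
from press import *
press2('red',K['red'])
d=robot.grab_frame("wrist");cv2.imwrite("pics/w1.png",d["frame"])
E
```

```text
red [(np.float64(5.0), np.float64(nan), np.float64(4.9)), (np.float64(4.0), np.float64(nan), np.float64(4.1)), (np.float64(3.0), np.float64(nan), np.float64(3.1)), (np.float64(2.0), np.float64(nan), np.float64(2.0)), (np.float64(1.0), np.float64(nan), np.float64(1.0)), (np.float64(0.0), np.float64(nan), np.float64(0.0)), (np.float64(-1.0), np.float64(nan), np.float64(-0.8)), (np.float64(-2.0), np.float64(nan), np.float64(-1.2)), (np.float64(-3.0), np.float64(nan), np.float64(-1.4)), (np.float64(-4.0), np.float64(nan), np.float64(-1.7)), (np.float64(-5.0), np.float64(nan), np.float64(-1.9)), (np.float64(-6.0), np.float64(nan), np.float64(-2.1)), (np.float64(-7.0), np.float64(nan), np.float64(-2.3)), (np.float64(-8.0), np.float64(nan), np.float64(-2.5)), (np.float64(-9.0), np.float64(nan), np.float64(-2.7))]
after nan 12.825
  return _methods._mean(a, axis=axis, dtype=dtype,
  ret = ret.dtype.type(ret / rcount)
```

View pics/w1.png

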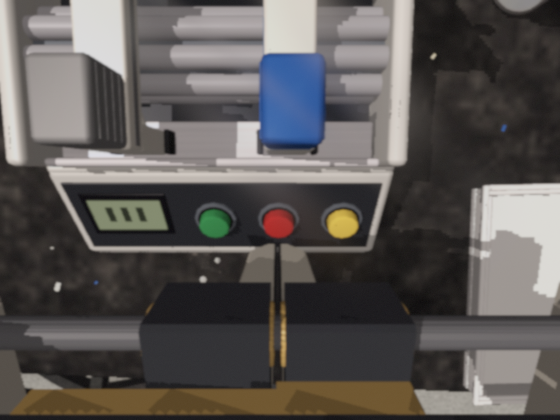

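Wrist view: green is at (215,222), red (278,222), yellow (342,222). The blue tab's top face is centred at about (293,85) and the closed fingertips at about (278,250). My wait-based averaging was faulty, so I have no force values, but the finger did hit a firm stop. I'll check the geometry by projecting my points into this view.

Run:
```python
from press import *
d=robot.grab_frame("wrist");np.savez("w1.npz",**d)
t=np.array(robot.read_eef_pos());print('tcp',t,R.from_rotvec(robot.read_tcp_rot()).as_matrix()[:,2],'cmd',tcp(K['red'],.02))
G=[.526,.0345,.064]
print('pred keys',proj(d,[G,K['red'],K['yellow']]),'tcp px',proj(d,[t,t+.0075*r.as_matrix()[:,0]]))
s=dict(np.load("scene0.npz"));tp=dict(np.load("top0.npz"))
U={'green':((195,205,235,240),(236.0,268.9),(227.4,247.3)),'red':((260,205,297,240),(255.8,263.0),(244.6,246.05)),'yellow':((322,205,362,240),(275.0,257.8),(262.0,245.0))}
for c,(w,a,b) in U.items():
    u,st=blob(d,c,w); X,e=tri([s,tp,d],[a,b,u]); print(c,u,st,X,np.array(e)*1e3)
u,st=blob(d,'blue',(250,45,335,155));print('blue',u,st)
o=np.array([.582,-.0054,.0])  # tab box prediction
Y=R.from_euler('z',YAW)
for dx,z in((-.014,.154),(.014,.154),(-.014,.128)): print(dx,z,proj(d,[o+Y.apply([dx,sy,0])+[0,0,z] for sy in(.01,-.01)]))
print(robot.read_contact_force())
```

```text
tcp [ 0.5111 -0.0042  0.0799] [ 0.1725  0.0079 -0.985 ] cmd [ 0.511  -0.0043  0.0806]
pred keys [[213.4745 227.0307]
 [277.2663 226.7699]
 [341.3768 227.0707]] tcp px [[277.1636 261.6621]
 [277.1603 249.164 ]]
green [213.427  223.5109] [200 210  29  28 644] [0.527  0.0345 0.0632] [0.5493 0.9054 1.0323]
red [277.9906 223.2385] [263 209  31  30 742] [ 0.5289 -0.0037  0.0634] [0.5167 1.0367 0.976 ]
yellow [342.2134 223.1477] [327 209  32  29 731] [ 0.5306 -0.0421  0.0629] [0.4627 1.1057 1.0536]
blue [291.1776  99.501 ] [ 259   54   66   91 5535]
-0.014 0.154 [[258.8979 148.9027]
 [323.5593 148.8876]]
0.014 0.154 [[258.2938  54.1785]
 [325.0363  54.1515]]
-0.014 0.128 [[262.6379 153.2822]
 [314.1538 153.2706]]
[-0.4353  0.3424  0.4542]
```

```bash
sed -i 's/fz=lambda.*; f0=fz()/fz=lambda:np.mean([np.array(robot.read_contact_force())@n for _ in range(3) if (robot.wait(.02),1)]); f0=fz()/; s/f>14/f>12/' press.py
python3 - <<'E'
from press import *
robot.line_to(list(tcp(K['yellow'],.02)),.15)
press2('yellow',K['yellow'])
E
```

```text
yellow [(np.float64(5.0), np.float64(-0.27), np.float64(4.9)), (np.float64(4.0), np.float64(0.14), np.float64(4.1)), (np.float64(3.0), np.float64(1.2), np.float64(3.1)), (np.float64(2.0), np.float64(2.1), np.float64(2.0)), (np.float64(1.0), np.float64(2.9), np.float64(1.0)), (np.float64(0.0), np.float64(2.88), np.float64(0.0)), (np.float64(-1.0), np.float64(5.43), np.float64(-0.8)), (np.float64(-2.0), np.float64(11.33), np.float64(-1.1)), (np.float64(-3.0), np.float64(17.75), np.float64(-1.4))]
after -0.6360540519232539 17.1417
```

The yellow key shows a clean spring ramp over about 4.5 mm followed by a hard stop, and the red key has the same geometry. Next is the grasp.

```bash
cat > g.py <<'E'
from h import *
from plant import robot
L0=np.radians(20); TAB=np.array([.582,-.0056,.141])
def casp(th,x,z,yaw=YAW,base=None):
    """TCP pose for cassette tilt th(rad), origin at pump-relative (x,z) mm from seated (12,86)"""
    c,s=np.cos(th),np.sin(th); tx,tz=-44,55
    dx=(x+c*tx+s*tz)-(12+tx); dz=(z-s*tx+c*tz)-(86+tz)
    r=rot(L0-th,yaw); p=TAB+R.from_euler('z',yaw).apply([dx/1e3,0,dz/1e3])+.019*r.as_matrix()[:,2]
    return p,r
E
python3 - <<'E'
from g import *
p=np.array(robot.read_eef_pos()); robot.line_to(list(p+[-.03,0,.12]),.2)
robot.set_gripper(.040,40)
r=rot(L0);rv=list(r.as_rotvec());g,_=casp(0,12,86)
robot.move_to(list(g-.06*r.as_matrix()[:,2]),rv); print(robot.read_joint_pos())
robot.wait(.1);f0=np.array(robot.read_contact_force())
robot.line_to(list(g),.1); robot.wait(.1);print('f',np.array(robot.read_contact_force())-f0,robot.read_eef_pos(),g)
robot.set_gripper(0,30); robot.wait(.2)
print('w',robot.read_width(),'f',np.array(robot.read_contact_force())-f0,robot.read_joint_pos(),robot.read_time())
d=robot.grab_frame("scene");cv2.imwrite("pics/g1.png",cv2.resize(d["frame"][130:330,130:360],None,fx=3,fy=3))
E
```

```text
[ 0.1558  0.4149 -0.248   2.0233  0.279   0.3793 -1.8213]
f [-1.0319  0.141   0.8291] [ 0.5888 -0.0054  0.1239] [ 0.5885 -0.0053  0.1231]
w 0.01998945753634468 f [-2.0771  0.1784  4.0374] [ 0.0915  0.525  -0.1668  2.0324  0.3305  0.2527 -1.8706] 20.8
```

View pics/g1.png

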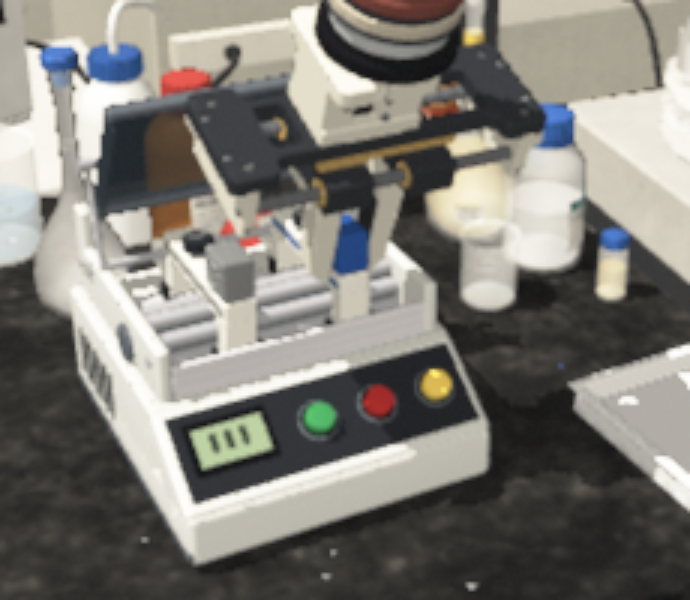

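The pinch is on the blue tab (width 20.0 mm). In this view the tab is at (350,245), the grey cassette at (232,265) is untouched, and the hand stands in front of the hood. Next I swing it up in steps with a force guard.

```bash
cat > swing.py <<'E'
from g import *
W=[(0,12,86),(4,14,89),(10,16,94.5),(18,15.5,102),(26,12.5,111),(34,12,119),(35,9,118),(36,5.5,118),(36,2.5,118),(36,0,119),(36,-3,121),(36,-9,129),(36,-15,137),(36,-30,160),(36,-40,200)]
def hood(w):
    th=np.radians(w[0]);c,s=np.cos(th),np.sin(th);g=np.array([w[1]-44*c+55*s,w[2]+44*s+55*c]);l=L0-th
    a=np.array([-np.sin(l),np.cos(l)]);b=np.array([np.cos(l),np.sin(l)])
    P=np.linspace([94,132],[46,215],40)-g; q=np.stack([P@b,P@a],1)
    return min(sdbox(q,-37.5,37.5,65,250).min(),sdbox(q,-12,12,-19,65).min())
def go(i0,i1,lim=12):
    f0=np.array(robot.read_contact_force())
    for w in W[i0:i1]:
        p,r=casp(np.radians(w[0]),w[1],w[2])
        robot.line_to(list(p),.04,list(r.as_rotvec())); f=np.array(robot.read_contact_force())-f0
        print(w,f,'q6',round(robot.read_joint_pos()[5],3),round(robot.read_width()*1e3,1),round(robot.read_time(),2))
        if np.linalg.norm(f)>lim: print('STOP');return
E
python3 - <<'E'
from swing import *
print([round(hood(w)) for w in W])
if min(hood(w) for w in W)>15: go(1,6)
d=robot.grab_frame("scene");cv2.imwrite("pics/s1.png",cv2.resize(d["frame"][110:310,130:360],None,fx=3,fy=3))
E
```

```text
[65, 54, 40, 28, 26, 20, 21, 23, 26, 27, 29, 37, 46, 68, 90]
(4, 14, 89) [ 1.5453  0.1195 -5.1945] q6 0.396 20.2 21.18
(10, 16, 94.5) [ 2.2538 -0.0349 -5.8891] q6 0.599 19.8 21.61
(18, 15.5, 102) [ 0.9178  0.5976 -5.4728] q6 0.849 19.9 22.07
(26, 12.5, 111) [ 1.8676  0.7312 -5.7884] q6 1.085 19.8 22.53
(34, 12, 119) [ 1.4877  0.0765 -5.8456] q6 1.315 19.9 22.98
```

View pics/s1.png

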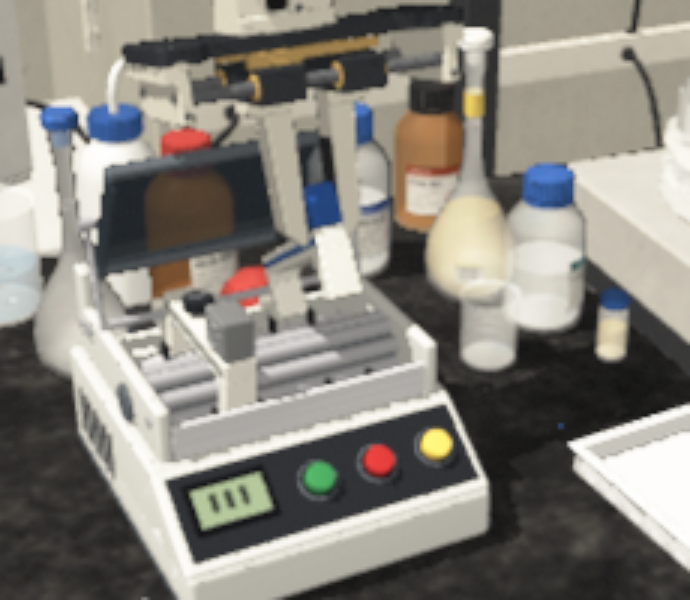

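The cassette is tilted up cleanly, with the tab at (322,205) and the forces steady. The hand is clear of the hood and the grey cassette is still seated. Next I draw it out.

Run:
```python
from swing import *
go(6,len(W),10)
print(robot.read_joint_pos(),robot.read_eef_pos())
# tray pose pre-check (yaw pi+.06)
d=robot.grab_frame("top");cv2.imwrite("pics/d1.png",d["frame"]);np.savez("d1.npz",**d)
```

```text
(35, 9, 118) [-0.3677 -0.2045  0.3584] q6 1.336 19.9 23.28
(36, 5.5, 118) [-0.2056  0.0661 -0.1467] q6 1.356 19.7 23.53
(36, 2.5, 118) [-0.872   0.3346  0.8085] q6 1.35 19.8 23.78
(36, 0, 119) [-0.8927 -0.2242  0.6834] q6 1.348 19.9 24.03
(36, -3, 121) [-1.362  -0.3815  0.4277] q6 1.346 19.9 24.28
(36, -9, 129) [-0.0154  0.6406  0.5267] q6 1.352 19.7 24.68
(36, -15, 137) [-0.5386 -0.261   0.378 ] q6 1.357 19.8 25.08
(36, -30, 160) [-0.3221  1.3781  1.0155] q6 1.38 19.8 25.92
(36, -40, 200) [-0.9283  0.3693  0.7132] q6 1.451 19.7 27.1
[ 0.1364  0.6193 -0.2997  1.3766  0.1487  1.4509 -1.6991] [ 0.5654 -0.0064  0.2518]
```

The hook is free and the cassette is out without any contact force. Next I carry it over the tray, turn it 180° (the only orientation with comfortable reach) and bring it level above the tray.

```bash
cat > pl.py <<'E'
from g import *
TY=.06; C=np.array([.4737,-.2099,0.]); YP=TY+np.pi
def place(h,th=0):
    o=C+R.from_euler('z',TY).apply([.006,0,0])+[0,0,h]
    r=rot(L0-th,YP); t=o+R.from_euler('z',YP).apply([-.044*np.cos(th)+.055*np.sin(th),0,.044*np.sin(th)+.055*np.cos(th)])
    return t+.019*r.as_matrix()[:,2],r
E
python3 - <<'E'
from pl import *
p=np.array(robot.read_eef_pos()); robot.line_to(list(p+[0,0,.07]),.2)
robot.line_to([.50,-.20,.32],.25)
for th,h in((np.radians(36),.15),(0,.09)):
    p,r=place(h,th); q=robot.solve_ik(list(p),list(r.as_rotvec())); print(q)
    robot.move_to(list(p),list(r.as_rotvec())); print(robot.read_eef_pos(),p,robot.read_width(),robot.read_time())
for n in("scene",):
    d=robot.grab_frame(n);cv2.imwrite(f"pics/t1.png",cv2.resize(d["frame"][120:330,230:480],None,fx=2.8,fy=2.8)); np.savez("t1.npz",**d)
    pr=proj(d,[C+R.from_euler('z',TY).apply([a*.0825,b*.05,.02]) for a,b in((1,1),(1,-1),(-1,-1),(-1,1))]);print((pr-[230,120])*2.8)
E
```

```text
[ 1.1979  0.584  -1.1475  1.9828  0.7243  0.7263  1.3143]
[ 0.4884 -0.209   0.2022] [ 0.4882 -0.209   0.2021] 0.01986610835001632 30.9
[ 0.7301  0.8913 -0.8793  1.5065  0.652   1.4382  1.3456]
[ 0.5172 -0.2072  0.1271] [ 0.5171 -0.2073  0.1271] 0.019828602756134548 31.6167
[[255.112  384.1834]
 [368.3773 348.6914]
 [531.8181 470.3091]
 [409.9415 517.7666]]
```

View pics/t1.png

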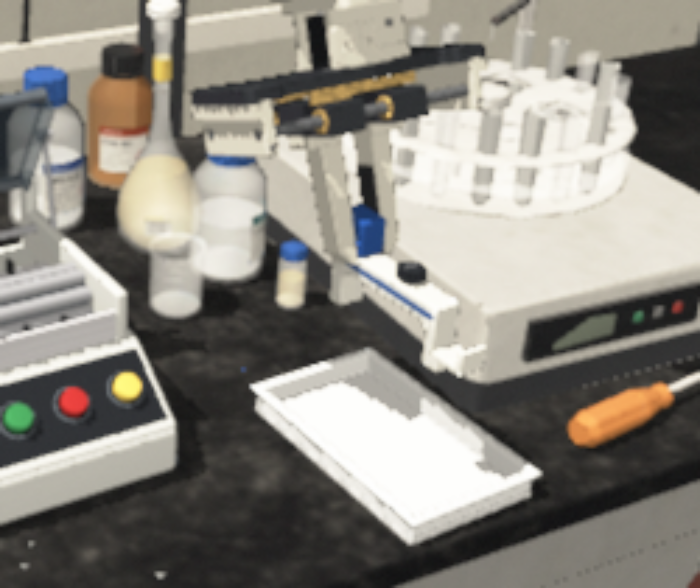

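Run:
```python
from h import *
d=dict(np.load("t1.npz"));b=onz(d,(230+489/2.8,120+380/2.8),0);print(b)
for z in(.04,.06,.07,.08,.09):print(z,(proj(d,[b+[0,0,z]])-[230,120])*2.8)
t=dict(np.load("top0.npz"))
for z in(.05,.07):print(onz(t,(367,270),z))
```

```text
[ 0.5124 -0.3311  0.    ]
0.04 [[496.6794 333.1123]]
0.06 [[500.6243 309.0261]]
0.07 [[502.6239 296.8173]]
0.08 [[504.6419 284.496 ]]
0.09 [[506.6786 272.0606]]
[ 0.4697 -0.2745  0.05  ]
[ 0.4703 -0.2703  0.07  ]
```

Run:
```python
from pl import *
import pl
s=dict(np.load("scene0.npz"));t=dict(np.load("top0.npz"))
for u in((409,226),(404,231),(409,247)): print(u,tri([s,t],[u,(367,270)]))
pl.C[0]-=.003
robot.wait(.2); f0=np.array(robot.read_contact_force())
def go(h,v):
    p,r=place(h); robot.line_to(list(p),v); robot.wait(.06)
    f=np.array(robot.read_contact_force())-f0; print(h,f,np.array(robot.read_eef_pos())[2]-p[2],robot.read_time()); return f
go(.03,.12); f=go(.010,.05)
if abs(f[2])<3:
    for h in np.arange(.008,-.003,-.001):
        f=go(h,.03)
        if np.linalg.norm(f)>3: break
d=robot.grab_frame("scene");cv2.imwrite("pics/t2.png",cv2.resize(d["frame"][120:330,230:480],None,fx=2.8,fy=2.8))
```

```text
(409, 226) (array([ 0.4653, -0.2702,  0.1085]), [np.float64(0.010086552314856846), np.float64(0.01008655231485694)])
(404, 231) (array([ 0.4679, -0.2689,  0.097 ]), [np.float64(0.005424718348617852), np.float64(0.0054247183486178015)])
(409, 247) (array([ 0.4645, -0.2794,  0.0616]), [np.float64(0.009036817570589663), np.float64(0.009036817570589611)])
0.03 [ 1.0248 -0.2825  0.0424] 0.0007467130687910939 32.575
0.01 [ 0.0387  0.4899 -0.5351] 2.1715513667204533e-05 33.1833
0.008 [ 0.4193 -0.0644 -0.3297] 7.028239985529955e-05 33.4917
0.007 [ 0.0434 -0.0463 -0.2608] -4.023010001227845e-06 33.8
0.006 [-0.5601 -0.5108 -0.8076] -5.07921700315106e-05 34.1083
0.005 [ 0.3546 -0.514  -0.3133] -3.1886435104294675e-05 34.4167
0.004 [ 0.3903 -0.6933  3.2624] 0.0004042764050918926 34.725
```

View pics/t2.png

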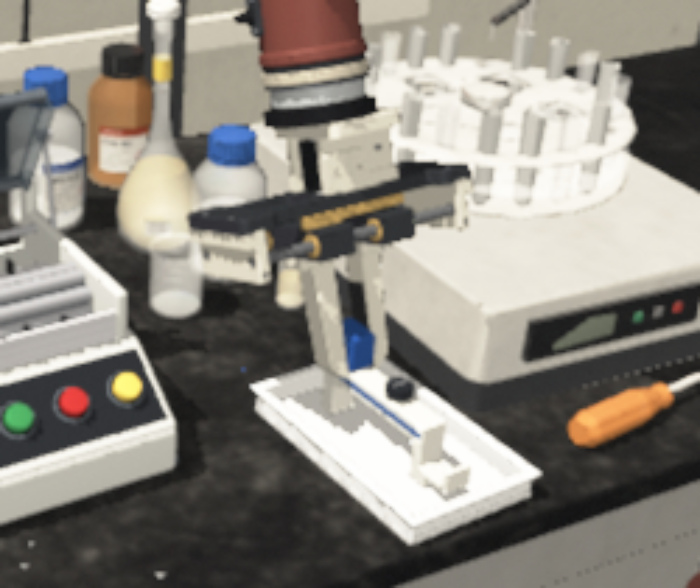

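The cassette is inside the tray (hook end at (445,475), tab at (358,345)), and floor contact came at exactly the nominal height. Now I release and retreat.

Run:
```python
from pl import *
robot.set_gripper(.040,20); robot.wait(.2); print('w',robot.read_width(),robot.read_contact_force())
p=np.array(robot.read_eef_pos()); robot.line_to(list(p+[0,0,.03]),.06); robot.line_to(list(p+[0,0,.2]),.2)
robot.wait(.5); print(robot.read_contact_force(),robot.read_eef_pos(),robot.read_time())
d=robot.grab_frame("scene");e=robot.grab_frame("top")
cv2.imwrite("pics/f1.png",np.hstack([cv2.resize(d["frame"][130:330,130:430],(480,320)),cv2.resize(e["frame"][140:320,170:380],(320,320))]))
```

```text
w 0.039775828285926296 [-0.3903 -0.0727  0.3161]
[-0.1981  0.2511  0.7304] [ 0.5141 -0.2072  0.241 ] 37.6917
```

View pics/f1.png

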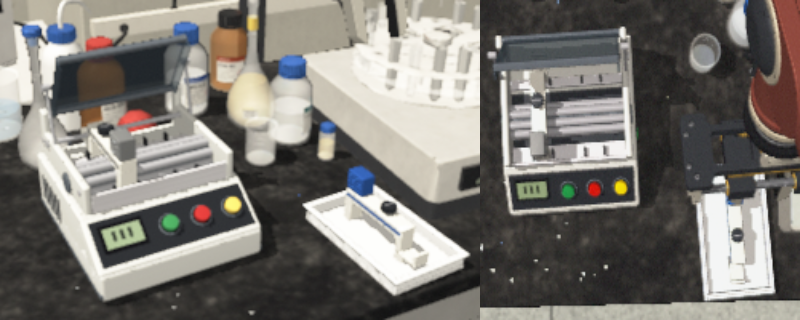

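The cassette stands upright inside the tray, with its tab at (360,180) and hook at (410,258). The grey cassette is seated, the keys are up, the glassware is in place and the hand is clear, so I'm handing in.

```bash
python3 -c "
from plant import robot
print(robot.close_job())"
```

```text
the job is handed in; nothing more can be done
None
```

The blue cassette is off the pump and standing on its feet in the white tray, and I handed the job in at about 38 s of the 58 s limit. No verdict was reported.

- **Keys:** I pressed red, then yellow, one at a time.
    - The yellow press showed the key spring over about 4.5 mm and then a hard stop.
    - I pressed red twice. The first press reached 7.9 N. A bug in my script disabled the force guard on the second, so the arm pushed harder than planned, though I have no force reading for it. The finger met a firm stop at the same depth as on yellow.
- **Removal:** I pinched the tab at 20° lean instead of the suggested 40 to 45°, because the arm had no comfortable pose there. The calculated gap to the hood was at least 20 mm. I swung the cassette to 36° and drew it out, with side forces staying under about 2.5 N.
- **Placing:** I turned the cassette 180° to stay within reach and lowered it until it touched the tray floor at the expected height with about 3 N. Then I released it and retreated 20 cm.
- **Last checks:** In the final pictures:
    - the cassette is upright in the tray and the hand is clear;
    - the grey cassette is seated and the keys look up;
    - the beaker, bottle and vial look undisturbed.
- **One disagreement:** In the images the tray measured about 8 mm larger than its stated size. I shifted the placement by 3 mm to allow for it, within the 14 mm of room.

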